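# Start the clamp bolt of a clay press mould

## Robot

A 7-joint arm with a two-finger parallel gripper is mounted at the origin on the work surface. World frame = base frame: x ahead of the robot, y to its left, z up, the work surface at z = 0. Lengths are in m, angles in rad, forces in N, time in s.
With the tool pointing down it reaches from about 0.4 to 0.9 m from the base axis. Payload 5.6 kg.
Tool frame: the origin (TCP) lies midway between the tips of the shut fingers; the grasp point (between the pads) lies 19 mm behind it; y points along the fingers, z is the direction in which the jaws open and shut, and the axes are right-handed (so a half turn about y gives the same grasp; the last joint's range is limited). The gripper opens to 92 mm and grips with 3 to 60 N. Pads are 20 mm wide; open, the fingers measure 128 mm over their backs; the gripper's body (75 mm by 189 mm) begins 69 mm behind the grasp point.
Start: joints at [1.103, 0.468, -0.012, 1.603, 0.006, 1.071, -0.056], TCP at [0.268, -0.592, 0.215] pointing down, gripper open.
Joint ranges: [-2.53, 2.53], [-0.31, 2.02], [-1.57, 1.55], [0.28, 2.44], [-1.29, 4.43], [0.15, 1.84], [-2.92, 2.92]. Speed limits (rad/s): [2.57, 2.57, 3.14, 3.14, 3.14, 3.14, 3.14].

## Interface

Orientations are given as a 3x3 rotation matrix whose columns are the frame's x, y, z axes.
In Python, from station import env, effector, solver, viewer, workorder, search_frame, tip_of gives the robot as it stands. Calls block until the motion is done:
- env.reach(position, orientation): joint-space move of the TCP to a pose.
- env.movel(position, frame=None, rate=0.15): straight line of the TCP; frame=None keeps the orientation; rate is the mean speed in m/s.
- env.goto_joints(angles): joint-space move.
- effector.release() and effector.grasp(squeeze=None): open the fingers fully, or close them until they stop; squeeze is the grip in N (None keeps the last).
- env.pause(seconds).
- solver.inverse_kinematics(position, orientation): joint angles nearest the present ones, or None.
- env.sense(): the state.
- viewer.read_camera(name): name is "scene" or "top" or "wrist"; returns (picture, depth): 420x560x3 uint8, red, green, blue; 420x560 float32, m along the optical axis (not along the pixel's ray), 0 where there is no reading.
- viewer.camera_info(name): a dict with "intrinsics" (3x3 intrinsics, pixels), "eye" and "rotation" of the camera in the world; the wrist camera has in their place "T_tool_cam" (4x4, takes a point from camera to tool coordinates, whose origin is the TCP and whose axes are the tool frame's). Camera axes: x right, y up, looking along -z (the intrinsics and any distortion apply to the point x, -y, -z); pixel columns grow to the right and rows downward; lengths in m; the calibration is good to about 2 mm. The wrist camera is an equidistant fisheye: a pixel r from the principal point sees the ray r / f radians off the axis. A picture is of the moment at which its call begins: read the wrist's pose just before it. camera_info takes no time and is no camera call.
A pose or a line that the arm cannot do raises env.PlanningError and nothing moves.
- workorder.finish_job(): hands the job in, once; it reports no verdict.
Trained networks look in the newest picture that a camera, given by its name, has taken for a name from the list of things; names that differ only in an ending like _2 or _b are one class to them, and where a whole thing is asked for, a point or a joint stands for the part that bears it (a point fixed in the world has none). Each returns a list of dicts, best first, with "score" (0 to 1); they miss things now and then, are a little off and sometimes report something else, mostly with a low value. They report only what shows in the picture. A call takes as long as a camera call.
- search_frame(camera, name): "at" ([x, y, z] in m, in world coordinates, good to about 4 mm: the middle of the surface that is visible of it).
- tip_of(camera, name): "at" ([x, y, z] in m, in world coordinates, good to about 4 mm: a listed point, or the origin of a listed thing).
The state is a dict: "t": time; "joint_positions": joint angles; "joint_velocities": joint speeds; "tau": joint torques, N m; "ee_pos": TCP position; "tcp_rot": TCP orientation; "wrist_force": force on the tool from outside, world axes, zero at the start; "moment": the same for the moment, N m; "gripper_width": finger opening in m.
Only numpy, scipy, OpenCV 4.12 (cv2) and the standard library are available. Lean on these libraries where they do the work, as an engineer would, in place of code of your own. Each camera call takes 0.05 s, during which the arm holds its last target.

## Task

The red square-headed bolt on top of the press mould's clamp is standing unstarted on the thread in its boss and will jam if turned forward straight away. Grip its head and turn the bolt backward (anticlockwise from above) until you feel it drop into the thread, then screw it forward (clockwise) one full turn from there, letting go and taking a fresh grip as often as needed, and leave the other things on the table alone. Finish while still gripping the bolt's head, holding it started and still: do not let go at the end.

Things in the scene. Friction and masses are not known exactly. Their poses are not given: they have to be found in the camera images.
- mould_clamp: Fixed clamp frame: plywood base 170 (x) by 260 (y) mm, two white plaster mould halves on it (130 by 150 mm, top at 74 mm), steel columns at y = +-100 mm, green crossbeam along y (56 mm wide, top at 113 mm; column nuts to 123 mm) with a dark steel threaded boss, 42 mm across, in its middle. Origin: centre of the base's underside, straight below the bolt; z up. Place and yaw vary; it cannot move.
- boss_top (a point): Centre of the mouth of the threaded boss, on the bolt's axis, 128 mm above the table. Nothing near the bolt's head stands higher than this.
- bolt: Upright steel bolt, about 0.4 kg: red square head 32 x 32 mm, 26 mm tall, white stripe on top from the middle to the -x flat; right under it a collar 36 mm across, 4 mm thick, then a 19 mm shank. Origin: centre of the head, on the bolt's axis; x, y square to the flats, z up. It only turns and moves up and down: it cannot be lifted out or tilted. It turns lightly and stays where it is left.
- bolt_turn (a joint): Angle of the bolt, rad, growing clockwise from above (forward); 0 when the stripe lies along the clamp frame's -x. The drop comes after 0.5 to 2.3 rad of backward turning; where is not marked and varies. A light grip (about 4 N) may let the bolt fall by its weight; a firm one holds it up unless the hand also presses down lightly (3 to 8 N) and follows the fall.
- bolt_depth (a joint): How far the bolt has sunk, m; height of the head's centre above the table = 0.195 - this. Right-hand thread, 8 mm a turn. Start: 0 to 3 mm, the bolt riding on the end turn of the boss's thread. Turned backward it rises to about 0, then falls to about 8 mm. Turned forward from there it sinks 8 mm a turn (the hand must follow): about 16 mm after one turn. Backward past the drop it climbs again.
- grease_jar: Amber jar with a black lid, 48 mm across, 55 mm tall, standing beside the clamp; leave alone. Origin: centre of its underside.
- spanner: Steel spanner 170 mm long lying beside the clamp; leave alone. Origin: on its underside.
- spare_collar: Brass ring, 44 mm across, 14 mm tall, lying near the clamp; leave alone. Origin: centre of its underside.
- clay_rib: Flat wooden rib, 100 by 55 by 8 mm, lying near the clamp; leave alone. Origin: centre of its underside.

How it is judged:
By the outcome, as a careful person would: the job done as asked, in the order asked, and still so for the second after the job is handed in, while the arm keeps its last pose, push and grip.
It also fails if it takes over 64 s, if anything falls off the work surface, if the arm or the gripper's body presses on something with over 40 N, if the wrist force passes 120 N, or if a joint passes its speed limit or range.

## Working session

There is one attempt and no reset: what is moved stays moved. The work goes in short steps, each a Python script; the robot and the scene stay as the last script left them, time stands still between calls to the robot, and variables do not carry over. Pictures are saved under pics/ and viewed, and the job is handed in when it is done.

```bash
mkdir -p pics; ls
cat > h.py <<'E'
import numpy as np, cv2
from station import env, effector, solver, viewer, workorder, search_frame, tip_of
def snap(c,fn):
    p,d=viewer.read_camera(c); cv2.imwrite('pics/'+fn,p[:,:,::-1]); return p,d
E
python3 - <<'E'
from h import *
for c in ['top','scene']:
    p,d=snap(c,c+'0.png'); np.save(c+'d.npy',d)
    for n in ['bolt','mould_clamp','boss_top','grease_jar','spanner','spare_collar','clay_rib']:
        r=tip_of(c,n); print(c,n,[(np.round(x['at'],3).tolist(),round(x['score'],2)) for x in r[:2]])
    print(viewer.camera_info(c))
s=env.sense();print(s)
print(viewer.camera_info('wrist'))
E
```

```text
pics
top bolt [([0.564, -0.121, 0.196], 0.71), ([0.56, -0.118, -0.005], 0.45)]
top mould_clamp [([0.559, -0.116, 0.0], 0.74)]
top boss_top [([0.564, -0.12, 0.128], 0.91), ([0.562, -0.122, 0.197], 0.21)]
top grease_jar [([0.627, 0.057, -0.0], 0.65)]
top spanner [([0.465, -0.351, 0.003], 0.91)]
top spare_collar [([0.462, -0.261, 0.0], 0.5)]
top clay_rib [([0.463, 0.032, 0.0], 0.77)]
{'intrinsics': array([[397.50390315,   0.        , 283.20828611],
       [  0.        , 397.50390315, 210.2913442 ],
       [  0.        ,   0.        ,   1.        ]]), 'eye': array([0.50547617, 0.03206864, 0.98686639]), 'rotation': array([[ 0.01405278,  0.99910215, -0.03996771],
       [-0.99987798,  0.01376849, -0.00737932],
       [-0.0068224 ,  0.04006653,  0.99917372]])}
scene bolt [([0.56, -0.116, 0.19], 0.93)]
scene mould_clamp [([0.558, -0.119, -0.0], 0.79)]
scene boss_top [([0.561, -0.12, 0.13], 0.58)]
scene grease_jar [([0.624, 0.062, -0.001], 0.73)]
scene spanner [([0.468, -0.35, -0.004], 0.95)]
scene spare_collar [([0.463, -0.266, -0.0], 0.79)]
scene clay_rib [([0.47, 0.032, 0.002], 0.97)]
{'in
[... 1045 characters left out ...]
1.00492378e-04]]), 'wrist_force': array([0.28129848, 0.40033581, 0.17833138]), 'moment': array([-0.01546436, -0.026594  ,  0.00051799]), 'gripper_width': 0.09188102253698839}
{'intrinsics': array([[325.1922621 ,   0.        , 275.68502843],
       [  0.        , 325.1922621 , 212.91840389],
       [  0.        ,   0.        ,   1.        ]]), 'T_tool_cam': array([[-5.66246279e-04, -9.64501172e-01, -2.64077961e-01,
        -7.45976144e-02],
       [ 1.15620214e-04,  2.64077938e-01, -9.64501337e-01,
        -1.68756732e-01],
       [ 9.99999833e-01, -5.76678044e-04, -3.80173177e-05,
        -1.22719562e-04],
       [ 0.00000000e+00,  0.00000000e+00,  0.00000000e+00,
         1.00000000e+00]])}
```

View pics/top0.png

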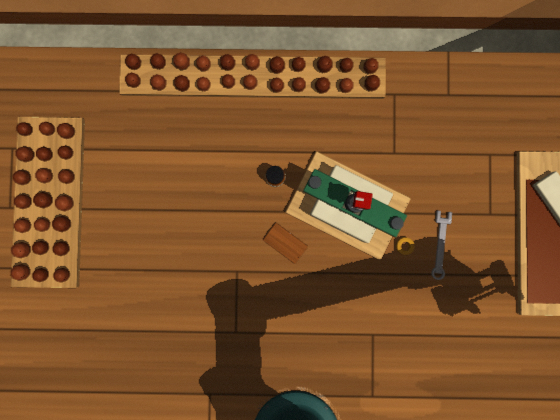

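View pics/scene0.png

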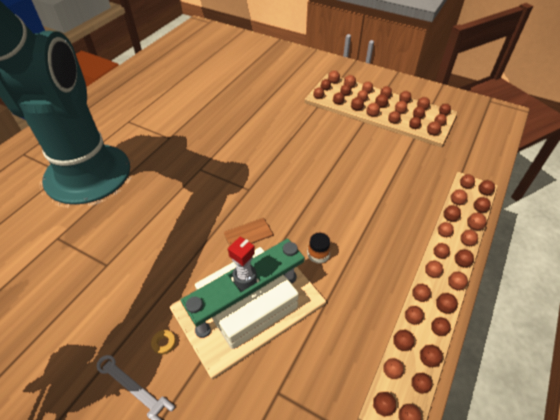

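```bash
cat >> h.py <<'E'
def R(phi): # jaw direction z=(cos,sin,0), y=down, x=y×z
    z=np.array([np.cos(phi),np.sin(phi),0]);y=np.array([0,0,-1.]);return np.c_[np.cross(y,z),y,z]
def yaw(s): z=s['tcp_rot'][:,2]; return np.arctan2(z[1],z[0])
E
python3 - <<'E'
from h import *
p=cv2.imread('pics/top0.png'); 
cv2.imwrite('pics/topz.png',cv2.resize(p[160:270,260:420],None,fx=5,fy=5,interpolation=cv2.INTER_CUBIC))
s=env.sense(); print(yaw(s))
for k in range(-12,13):
    ph=yaw(s)+k*np.pi/12
    q=solver.inverse_kinematics([0.561,-.119,.26],R(ph)); print(k,round(ph,2),None if q is None else np.round(q,2))
t=s['t']; env.reach([0.53,-0.19,0.32],R(-1.15)); s=env.sense();print(s['t']-t,s['wrist_force'],s['ee_pos'],yaw(s))
snap('wrist','w0.png')
for n in ['bolt','boss_top']: print([(np.round(x['at'],4).tolist(),round(x['score'],2)) for x in tip_of('wrist',n)[:2]])
print(env.sense()['t'])
E
```

```text
-1.146097312869036
-12 -4.29 [ 0.76  0.41 -0.79  1.71  0.32  1.15  1.88]
-11 -4.03 [ 1.04  0.68 -1.32  1.69  0.68  1.32  1.85]
-10 -3.76 [ 1.04  0.68 -1.32  1.69  0.68  1.32  2.11]
-9 -3.5 [ 1.04  0.68 -1.32  1.69  0.68  1.32  2.37]
-8 -3.24 [-0.78  0.62  1.36  1.8  -0.63  1.26 -2.49]
-7 -2.98 [ 0.15  0.29  0.    1.75 -0.    1.1  -2.83]
-6 -2.72 [ 0.18  0.3  -0.04  1.74  0.01  1.1  -2.58]
-5 -2.46 [ 0.22  0.3  -0.09  1.74  0.03  1.1  -2.33]
-4 -2.19 [ 0.25  0.3  -0.13  1.74  0.04  1.1  -2.08]
-3 -1.93 [ 0.28  0.3  -0.17  1.74  0.06  1.1  -1.83]
-2 -1.67 [ 0.32  0.31 -0.21  1.73  0.07  1.11 -1.58]
-1 -1.41 [ 0.36  0.31 -0.26  1.73  0.09  1.11 -1.34]
0 -1.15 [ 0.38  0.32 -0.29  1.73  0.1   1.11 -1.08]
1 -0.88 [ 0.42  0.32 -0.34  1.73  0.12  1.11 -0.84]
2 -0.62 [ 0.46  0.33 -0.39  1.73  0.14  1.11 -0.59]
3 -0.36 [ 0.5   0.34 -0.44  1.72  0.16  1.12 -0.34]
4 -0.1 [ 0.54  0.34 -0.49  1.72  0.18  1.12 -0.1 ]
5 0.16 [ 0.58  0.35 -0.54  1.72  0.2   1.13  0.14]
6 0.42 [ 0.62  0.36 -0.59  1.72  0.22  1.13  0.39]
7 0.69 [ 0.64  0.37 -0.62  1.71  0.23  1.13  0.64]
8 0.95 [ 0.64  0.37 -0.62  1.71  0.23  1.13  0.9 ]
9 1.21 [ 0.66  0.38 -0.65  1.71  0.25  1.14  1.15]
10 1.47 [ 0.7   0.39 -0.7   1.71  0.27  1.14  1.39]
11 1.73 [ 0.73  0.4  -0.75  1.71  0.3   1.15  1.63]
12 2.0 [ 0.76  0.41 -0.79  1.71  0.32  1.15  1.88]
1.7916999999999998 [-0.2007475   0.27121697 -0.94619946] [ 0.52950514 -0.19143983  0.31964139] -1.152283171733056
[([0.5609, -0.1196, 0.1908], 0.59)]
[([0.5607, -0.117, 0.125], 0.82)]
2.7417
```

View pics/topz.png

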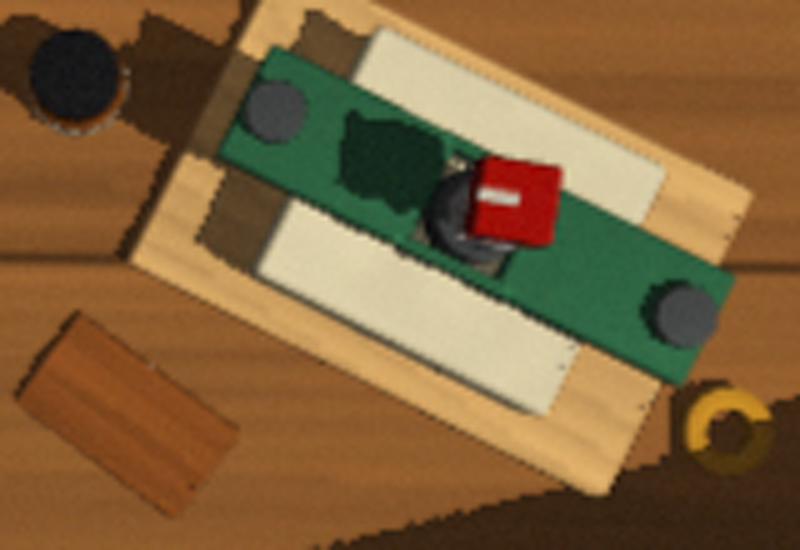

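View pics/w0.png

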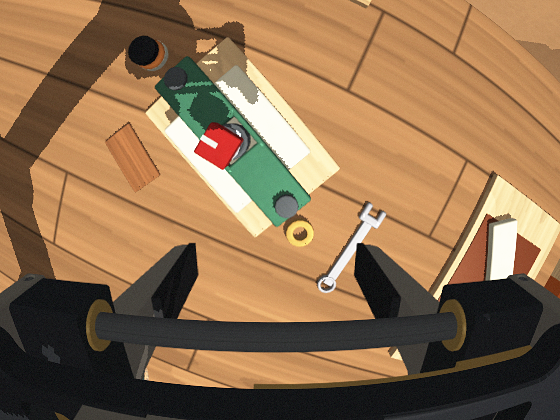

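```bash
cat >> h.py <<'E'
def wristpts():
    s=env.sense(); p,d=viewer.read_camera('wrist'); ci=viewer.camera_info('wrist'); K=ci['intrinsics'];T=ci['T_tool_cam']
    v,u=np.mgrid[0:420,0:560]; a=(u-K[0,2])/K[0,0]; b=(v-K[1,2])/K[1,1]; r=np.hypot(a,b)+1e-9
    k=np.tan(np.minimum(r,1.5))/r; X=np.stack([a*k*d,-b*k*d,-d],-1)
    W=(X@T[:3,:3].T+T[:3,3])@s['tcp_rot'].T+s['ee_pos']
    return p,d,W,s
def headfit(fn=None):
    p,d,W,s=wristpts()
    if fn: cv2.imwrite('pics/'+fn,p[:,:,::-1])
    q=p.astype(int); near=(np.hypot(W[...,0]-.561,W[...,1]+.119)<.035)&(W[...,2]>.15)&(d>0)
    red=(q[...,0]>90)&(q[...,1]<.35*q[...,0])&near
    white=(q.min(-1)>120)&near&(W[...,2]>.18)
    zt=np.percentile(W[red|white][:,2],[50,80,95])
    top=(red|white)&(W[...,2]>zt[2]-.006)
    P=W[top]; rc=cv2.minAreaRect((P[:,:2]*1000).astype(np.float32)); 
    w=W[white&top]
    return dict(n=int(top.sum()),zt=zt,ctr=np.array(rc[0])/1000,size=rc[1],ang=rc[2],white=w.mean(0) if len(w) else None)
E
python3 - <<'E'
from h import *
r=headfit(); print(r)
if r['white'] is not None: v=r['white'][:2]-r['ctr']; print(np.degrees(np.arctan2(v[1],v[0])),np.hypot(*v))
# timing tests
for dph in (0.1,0.3):
    s=env.sense(); env.movel([0.53,-0.19,0.32],R(yaw(s)+dph)); s2=env.sense(); print('movel rot',dph,s2['t']-s['t'],yaw(s2)-yaw(s),s2['wrist_force'])
s=env.sense(); q=s['joint_positions'].copy(); q[6]-=.2; env.goto_joints(q); s2=env.sense(); print('goto',s2['t']-s['t'],s2['joint_positions'][6]-q[6],s2['ee_pos'],s2['wrist_force'],yaw(s2)-yaw(s))
s=env.sense(); env.movel(s['ee_pos']-[0,0,.001]); s2=env.sense(); print('movel 1mm',s2['t']-s['t'],s2['ee_pos']-s['ee_pos'],s2['wrist_force'])
E
```

```text
{'n': 1231, 'zt': array([0.20519334, 0.20586697, 0.2064461 ]), 'ctr': array([ 0.56107556, -0.12027841]), 'size': (32.32209014892578, 32.369041442871094), 'ang': 81.55816650390625, 'white': array([ 0.56111875, -0.11254314,  0.20578248])}
89.68008364499048 0.0077353939025263906
movel rot 0.1 0.25 0.0969846012687039 [ 0.73979439 -0.7753669  -0.48012317]
movel rot 0.3 0.44999999999999973 0.29593007356573386 [-0.03905368  0.9670332   0.26246441]
goto 0.3083 0.0021250306661608764 [ 0.52990094 -0.19022754  0.31993178] [ 0.14237954 -0.91952989  0.59771586] -0.197984650457115
movel 1mm 0.25 [-4.50996562e-05  2.52676174e-05 -1.10616294e-03] [-0.06968806 -0.38195117 -0.59261886]
```

Run:
```python
from h import *
C=np.array([.561,-.120]); ph=np.radians(81.56-90)
env.reach([*C,.27],R(ph)); s=env.sense(); print(s['t'],s['ee_pos'],s['joint_positions'][[0,2,4,6]])
print(headfit('w1.png'))
env.movel([*C,.187],R(ph),rate=.08); F=[]
for i in range(6): env.pause(.03); F.append(env.sense()['wrist_force'])
print(np.mean(F,0),np.std(F,0)); F=[]
effector.grasp(squeeze=12)
for i in range(6): env.pause(.03); F.append(env.sense()['wrist_force'])
s=env.sense(); print(s['t'],s['ee_pos'],yaw(s)-ph,s['gripper_width'],np.mean(F,0),s['moment'],s['joint_positions'][6])
snap('wrist','w2.png')
```

```text
4.6917 [ 0.56102715 -0.12079998  0.27016429] [ 0.48381552 -0.41177176  0.1413353  -0.11897455]
{'n': 1599, 'zt': array([0.20511555, 0.20568884, 0.20623421]), 'ctr': array([ 0.56136981, -0.11980169]), 'size': (31.971004486083984, 31.12027931213379), 'ang': 81.14311981201172, 'white': array([ 0.5628327 , -0.11236797,  0.20567382])}
[ 0.18580853 -0.02187279  0.08013375] [0.47422797 0.37422093 0.38375645]
7.2583 [ 0.56119544 -0.11998236  0.1870409 ] 3.336632862011024e-05 0.03176376607931211 [ 1.05597082  0.09197629 -0.71906357] [-0.0239284  -0.32737254 -0.00665719] -0.15480292968505172
```

View pics/w2.png

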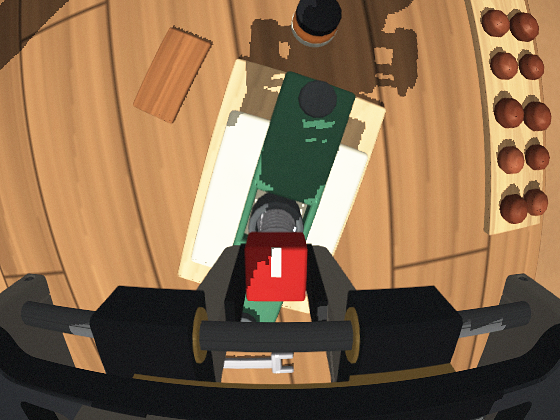

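```bash
cat >> h.py <<'E'
C=np.array([.561,-.120])
def fz(n=4):
    F=[]
    for i in range(n): env.pause(.015); F.append(env.sense()['wrist_force'])
    return np.mean(F,0)
E
python3 - <<'E'
from h import *
ph=yaw(env.sense()); zc=.187
for i in range(8):
    f=fz(); s=env.sense(); print(round(s['t'],2),round(zc,4),s['ee_pos'][2].round(4),f.round(2))
    if f[2]>4: break
    zc-=.0005; env.movel([*C,zc],R(ph))
open('st.txt','w').write(f'{zc} {ph}')
E
```

```text
7.38 0.187 0.187 [ 1.63 -0.25 -0.97]
7.69 0.1865 0.1869 [ 0.15 -0.07  3.65]
8.01 0.186 0.1868 [-0.84 -0.17  6.58]
```

Run:
```python
from h import *
zc,ph=map(float,open('st.txt').read().split()); ph0=ph; zref=env.sense()['ee_pos'][2]; drop=False
zmax=zref
for i in range(26):
    ph+=.1; env.movel([*C,zc],R(ph))
    f=fz(3); s=env.sense(); z=s['ee_pos'][2]; zmax=max(z,zmax)
    print(round(s['t'],2),'back',round(ph-ph0,2),'zc',round(zc,4),'z',round(z,4),f.round(1),'mz',s['moment'][2].round(2),'yawerr',round(ph-yaw(s),3))
    if f[2]<1.5 or z<zmax-.0015:
        # follow down
        for k in range(14):
            zc-=.0008; env.movel([*C,zc],R(ph)); f=fz(3); z=env.sense()['ee_pos'][2]
            print('   follow',round(zc,4),round(z,4),f.round(1))
            if f[2]>4: break
        if z<zmax-.005: drop=True; break
    elif f[2]>20: print('high');break
    zc+=float(np.clip((f[2]-5.5)/8e3,-.0005,.0005))
print(drop,zmax,z,ph-ph0, env.sense()['t'])
open('st.txt','w').write(f'{zc} {ph}')
```

```text
8.31 back 0.1 zc 0.186 z 0.1867 [-0.9 -0.1  5.6] mz -0.03 yawerr 0.0
8.61 back 0.2 zc 0.186 z 0.1868 [-1.4  0.6  7. ] mz -0.06 yawerr 0.0
8.91 back 0.3 zc 0.1862 z 0.1868 [-0.8 -0.4  5.7] mz 0.04 yawerr -0.0
9.21 back 0.4 zc 0.1862 z 0.1869 [-1.4  0.8  6.5] mz 0.01 yawerr 0.0
9.51 back 0.5 zc 0.1863 z 0.1871 [-1.7  0.8  6.7] mz 0.03 yawerr -0.0
9.81 back 0.6 zc 0.1865 z 0.1871 [-1.6  0.6  7.2] mz -0.02 yawerr -0.0
10.11 back 0.7 zc 0.1867 z 0.1872 [-1.5  0.3  6.2] mz -0.0 yawerr 0.0
10.41 back 0.8 zc 0.1868 z 0.1866 [-0.4 -0.2  2.9] mz 0.14 yawerr 0.002
10.71 back 0.9 zc 0.1865 z 0.1853 [ 3.   0.5 -6.7] mz 0.09 yawerr 0.003
   follow 0.1857 0.1853 [ 1.4  0.2 -6.2]
   follow 0.1849 0.1849 [-0.  -0.5 -3.5]
   follow 0.1841 0.1841 [-1.3 -0.3 -1.6]
   follow 0.1833 0.1826 [-0.2 -0.7 -6.4]
   follow 0.1825 0.1822 [-1.1 -0.3 -7. ]
   follow 0.1817 0.1816 [-2.  -0.8 -5.1]
   follow 0.1809 0.1808 [-2.7 -0.3 -5. ]
   follow 0.1801 0.18 [-3.6 -0.9 -4.1]
   follow 0.1793 0.1798 [-5.2 -0.9 -0. ]
   follow 0.1785 0.1796 [-6.5 -0.4  3.7]
   follow 0.1777 0.1794 [-8.4 -0.4  7.8]
True 0.18722539413926825 0.17944685421214596 0.8999999999999999 14.0083
```

```bash
cat >> h.py <<'E'
def fwd(total,zc,ph,C,step=.25):
    n=int(np.ceil(total/step-1e-6)); d=total/n; p=.008/(2*np.pi)
    for i in range(n):
        ph-=d; zc-=d*p; env.movel([*C,zc],R(ph)); f=fz(3); s=env.sense()
        print(round(s['t'],2),'ph',round(ph,3),'zc',round(zc,4),'z',round(s['ee_pos'][2],4),f.round(1),'mz',s['moment'][2].round(2),'ye',round(ph-yaw(s),3),C.round(4))
        if np.abs(f).max()>25 or abs(s['moment'][2])>1.5: print('STOP');break
        zc+=float(np.clip((f[2]-2)/8e3,-.0004,.0004)); C=C+np.clip(f[:2]*4e-5,-.0003,.0003)
    return zc,ph,C
E
python3 - <<'E'
from h import *
zc,ph=map(float,open('st.txt').read().split()); zc=env.sense()['ee_pos'][2]-.0003
zc,ph,C=fwd(3.35,zc,ph,C)
print(zc,ph,C); open('st.txt','w').write(f'{zc} {ph} {C[0]} {C[1]}')
E
```

```text
14.45 ph 0.513 zc 0.1788 z 0.1794 [-5.6 -0.8  1.4] mz -0.03 ye -0.003 [ 0.561 -0.12 ]
14.89 ph 0.274 zc 0.1785 z 0.1791 [-5.2 -0.4  2.1] mz -0.04 ye -0.005 [ 0.5608 -0.12  ]
15.33 ph 0.035 zc 0.1782 z 0.1788 [-3.9 -0.4  2.5] mz -0.02 ye -0.005 [ 0.5606 -0.12  ]
15.78 ph -0.204 zc 0.1779 z 0.1783 [-2.   0.2  2.5] mz -0.06 ye -0.004 [ 0.5604 -0.1201]
16.22 ph -0.444 zc 0.1777 z 0.1781 [0.8 0.5 2.1] mz 0.01 ye -0.004 [ 0.5603 -0.1201]
16.66 ph -0.683 zc 0.1774 z 0.1778 [2.5 0.4 1. ] mz -0.06 ye -0.004 [ 0.5604 -0.12  ]
17.1 ph -0.922 zc 0.177 z 0.1775 [ 4.6 -0.5  2.1] mz -0.13 ye -0.004 [ 0.5605 -0.12  ]
17.54 ph -1.162 zc 0.1767 z 0.1771 [ 4.8 -0.7  2.5] mz -0.04 ye -0.002 [ 0.5606 -0.12  ]
17.98 ph -1.401 zc 0.1764 z 0.1768 [ 5.1 -0.8  2.6] mz -0.01 ye -0.002 [ 0.5608 -0.1201]
18.43 ph -1.64 zc 0.1762 z 0.1765 [ 5.4 -1.3  2.7] mz -0.05 ye -0.005 [ 0.561  -0.1201]
18.87 ph -1.879 zc 0.176 z 0.1762 [ 4.4 -1.8  3. ] mz -0.11 ye -0.005 [ 0.5613 -0.1201]
19.31 ph -2.119 zc 0.1758 z 0.1759 [ 4.2 -3.1  3.4] mz -0.04 ye -0.006 [ 0.5614 -0.1202]
19.75 ph -2.358 zc 0.1757 z 0.1756 [ 4.  -3.   2.6] mz -0.06 ye -0.006 [ 0.5616 -0.1203]
20.19 ph -2.597 zc 0.1755 z 0.1753 [ 2.9 -3.4  2.6] mz -0.03 ye -0.005 [ 0.5618 -0.1205]
0.17553953985649728 -2.597350208496822 [ 0.56187768 -0.1205985 ]
```

Run:
```python
from h import *
zc,ph,cx,cy=map(float,open('st.txt').read().split()); z0=env.sense()['ee_pos'][2]
effector.release(); env.movel([.561,-.12,.255],R(ph),rate=.12)
ph2=ph+np.pi; env.reach([.561,-.12,.255],R(ph2)); s=env.sense(); print(s['t'],s['ee_pos'],yaw(s),ph2,s['joint_positions'])
r=headfit('w3.png'); print(r, 'expected ang', np.degrees(ph2)%90)
open('st.txt','w').write(f'{z0} {ph2}')
```

```text
24.5167 [ 0.56095745 -0.11997321  0.25488313] 0.5439329151054151 0.544242445092971 [ 0.46394042  0.33397363 -0.38885258  1.73070635  0.13954778  1.10434211
  0.57544909]
{'n': 1653, 'zt': array([0.19394253, 0.19451318, 0.19511964]), 'ctr': array([ 0.56124225, -0.11985754]), 'size': (31.24187469482422, 31.978939056396484), 'ang': 30.93416404724121, 'white': array([ 0.56578368, -0.12703117,  0.19446921])} expected ang 31.182795135707682
```

View pics/w3.png

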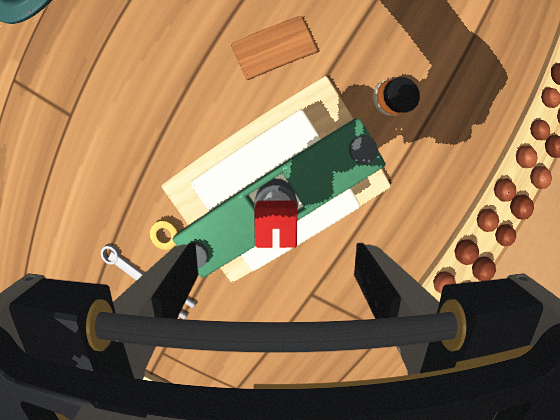

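Run:
```python
from h import *
z0,ph=map(float,open('st.txt').read().split())
C=np.array([.561,-.12]); env.movel([*C,z0],R(ph),rate=.08); effector.grasp(squeeze=12)
s=env.sense(); print(s['t'],s['gripper_width'],s['ee_pos'],s['wrist_force'].round(1),'yaw',yaw(s)-ph)
zc,ph,C=fwd(3.06,z0-.0003,ph,C)
env.pause(.3); print(fz(6),env.sense()['t'],zc,ph,C); open('st.txt','w').write(f'{zc} {ph} {C[0]} {C[1]}')
```

```text
26.65 0.03184810538734573 [ 0.5609114  -0.12003377  0.1752244 ] [0.1 0.5 0.4] yaw -4.037866173089988e-06
27.08 ph 0.309 zc 0.1747 z 0.1749 [-1.2 -0.1  3.5] mz -0.14 ye -0.003 [ 0.561 -0.12 ]
27.52 ph 0.073 zc 0.1745 z 0.1746 [ 0.2 -0.5  1.5] mz -0.01 ye -0.003 [ 0.561 -0.12 ]
27.95 ph -0.162 zc 0.1742 z 0.1743 [ 0.8 -0.6  1.9] mz -0.01 ye -0.004 [ 0.561 -0.12 ]
28.38 ph -0.397 zc 0.1739 z 0.1739 [1.4 0.  1.3] mz -0.04 ye -0.004 [ 0.561 -0.12 ]
28.82 ph -0.633 zc 0.1735 z 0.1736 [ 1.7 -0.1  1.7] mz -0.03 ye -0.004 [ 0.5611 -0.12  ]
29.25 ph -0.868 zc 0.1732 z 0.1733 [2.3 0.  2.5] mz -0.06 ye -0.004 [ 0.5611 -0.12  ]
29.68 ph -1.103 zc 0.1729 z 0.173 [ 2.5 -1.5  2.3] mz -0.05 ye -0.004 [ 0.5612 -0.12  ]
30.12 ph -1.339 zc 0.1726 z 0.1727 [ 2.8 -1.9  1.7] mz -0.09 ye -0.003 [ 0.5613 -0.1201]
30.55 ph -1.574 zc 0.1723 z 0.1724 [ 2.5 -2.2  3.1] mz -0.07 ye -0.003 [ 0.5614 -0.1202]
30.98 ph -1.81 zc 0.1721 z 0.1721 [ 2.6 -2.7  1.9] mz 0.02 ye -0.004 [ 0.5615 -0.1203]
31.42 ph -2.045 zc 0.1718 z 0.1718 [ 1.9 -2.6  2.4] mz 0.0 ye -0.003 [ 0.5616 -0.1204]
31.85 ph -2.28 zc 0.1716 z 0.1715 [ 1.1 -3.2  2. ] mz 0.0 ye -0.003 [ 0.5617 -0.1205]
32.28 ph -2.516 zc 0.1713 z 0.1712 [-0.1 -3.3  3.6] mz -0.04 ye -0.003 [ 0.5617 -0.1206]
[-1.19822309 -3.35567162  3.38994493] 32.6833 0.17147334689209484 -2.515757554907029 [ 0.56174204 -0.12074721]
```

Run:
```python
from h import *
r=headfit('w4.png'); print(r, np.degrees(env.sense()['joint_positions'][6]))
print(env.sense()['gripper_width'])
snap('top','top4.png')
print([(np.round(x['at'],3).tolist(),round(x['score'],2)) for n in ['grease_jar','spanner','spare_collar','clay_rib'] for x in tip_of('top',n)[:1]])
```

```text
{'n': 307, 'zt': array([0.189975  , 0.19065297, 0.27529101]), 'ctr': array([ 0.57719397, -0.13950847]), 'size': (37.17671585083008, 4.041741847991943), 'ang': 32.39393615722656, 'white': array([ 0.57744435, -0.13952551,  0.27579339])} -129.0668500354837
0.032253581205703104
[([0.627, 0.061, 0.001], 0.63), ([0.625, 0.062, 0.0], 0.69), ([0.464, 0.033, 0.001], 0.6)]
```

View pics/w4.png

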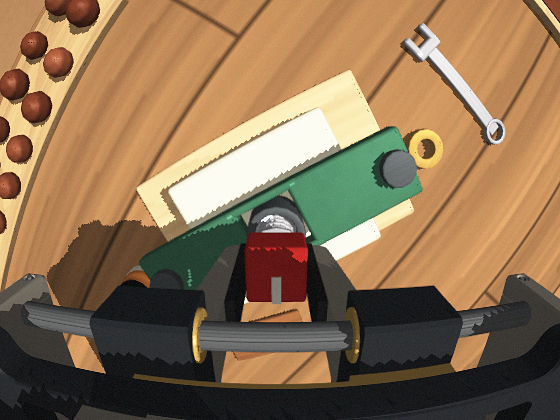

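Run:
```python
from h import *
env.pause(.2); s=env.sense(); print(s['t'],s['wrist_force'],np.abs(s['joint_velocities']).max())
workorder.finish_job()
```

```text
33.1833 [-2.33133169 -4.86087123  4.1555896 ] 0.0015329673615304704
the job is handed in; nothing more can be done
```

The bolt is started: I turned it back until it dropped into the thread, then screwed it forward one full turn. I handed the job in at 33 s, still gripping the head at 12 N.

- **Backward turn:** I gripped the head at 12 N, pressed down at about 6 N and turned anticlockwise. It dropped at about 0.75–0.8 rad, and the hand followed it down 7.8 mm. I stopped 0.1 rad or so past the drop, at 0.9 rad, and counted the forward turn from the drop itself.
- **Forward turn:** I turned it 6.41 rad clockwise in two grips, which is one turn (2π) past the drop, good to about 0.05 rad. It sank at the thread's pitch, and the wrist forces stayed at a few newtons.
- **Regrip check:** The camera put the head's angle within 0.3° of what I expected, and its top 11.2 mm lower than at the start.
- **Final check:** The head top was at about 0.190 m, which makes the depth about 16 mm. The arm was still, with about 4 N of downward press.
- **Failed or missing checks:**
    - My automatic fit of the head failed on the last picture because the fingers were in the way. I took the final depth from the height of the head's red pixels and the hand's own height instead.
    - The network reported three of the four other things in the last top picture. The jar and the rib were within a few millimetres of their first positions. The third entry could only be the spanner or the collar and lay on the jar, so I took it as a false report. The last wrist picture shows both the spanner and the collar, and they look undisturbed.

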